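# Build up a gearbox layshaft

## Robot

A 6-joint arm with a two-finger parallel gripper is mounted at the origin on the work surface. World frame = base frame: x ahead of the robot, y to its left, z up, the work surface at z = 0. Lengths are in m, angles in rad, forces in N, time in s.
With the tool pointing down it reaches from about 0.35 to 0.775 m from the base axis. Payload 7.3 kg.
Tool frame: the origin (TCP) lies at the centre of the arm's flange, where the gripper is bolted on; the fingertips stand 178 mm ahead of it and the grasp point (between the pads) lies 159 mm ahead of it; z points along the fingers, y is the line along which they close (so a half turn about z gives the same grasp; the last joint's range is limited). The gripper opens to 92 mm and grips with 3 to 60 N. Pads are 19 mm wide; open, the fingers measure 130 mm over their backs; the gripper's body (75 mm by 190 mm) begins 47 mm behind the grasp point.
Start: joints at [-1.312, 0.342, 1.524, -0, 1.275, -0.146], TCP at [0.207, -0.483, 0.405] pointing down, gripper open.
Joint ranges: [-2.53, 2.53], [-0.77, 2.02], [0.04, 2.7], [-1, 4.14], [0.28, 2.66], [-3.11, 3.11]. Speed limits (rad/s): [2.57, 2.57, 3.14, 3.14, 3.14, 3.14].

## Interface

Orientations are given as [roll, pitch, yaw] about the fixed x, y, z axes, in that order (R = Rz(yaw) Ry(pitch) Rx(roll)).
In Python, from cell import telemetry, vision, ticket gives the robot as it stands.
- The arm moves only by the shell command python3 -m crank 'ROWS' [FORCE]. ROWS is JSON, a list of rows, each a list of 5 numbers: the gripper command: -1 is shut, 1 is fully open, values between are in proportion, then the shift along the tool's x, y, z in mm, then the turn about the tool's z in rad. In form: [[fingers, dx, dy, dz, roll], ...]. A call has 1 to 12 rows; each row is the pose to reach, as a shift and turn from the pose commanded when the call began, along the tool's axes at that moment; what a row does not reach only later rows make up. A row lasts 1/12 s, in which the tool goes at most 41.7 mm and 7.16 degrees, less where a joint would pass 70% of its speed; a pose out of reach is approached as far as the arm can. A call with a gripper value outside its range is refused whole. The fingers move at their own pace and stop on an object; FORCE is the grip in N (left out, the last holds). Time passes only in rows, so rows that repeat a pose let the fingers close. It gives the time, the measured TCP pose, the force, the opening and the grip force at its end, in the units of the state.
- telemetry.observe(): the state, without advancing time (a new reading comes with each control period).
- vision.read_camera(name): name is "scene" or "top" or "wrist"; returns (picture, depth): 480x640x3 uint8, red, green, blue; 480x640 float32, m along the optical axis (not along the pixel's ray), 0 where there is no reading.
- vision.get_calibration(name): a dict with "camera_matrix" (3x3 intrinsics, pixels), "dist" ([k1, k2, p1, p2, k3] as OpenCV has them; the pictures are not rectified), "rvec" (rotation vector, rad) and "tvec" (3), from world to camera coordinates, as OpenCV has them. Camera axes: x right, y down, z forward; pixel columns grow to the right and rows downward; lengths in m; the calibration is good to about 2 mm. A picture is of the moment at which its call begins: read the wrist's pose just before it. get_calibration takes no time and is no camera call; for the wrist camera it gives the pose at the moment of the call.
- ticket.hand_in(): hands the job in; it is judged then, once.
The state is a dict: "time": time; "qpos": joint angles; "qvel": joint speeds; "joint_efforts": joint torques, N m; "tool_pos": TCP position; "tool_rot": TCP orientation; "contact_force": force on the tool from outside, world axes, zero at the start; "torque": the same for the moment, N m; "opening": finger opening in m; "grip_force": force on a finger pad.
Only numpy, scipy, OpenCV 4.12 (cv2) and the standard library are available. Lean on these libraries where they do the work, as an engineer would, in place of code of your own. Each camera call takes 0.05 s, during which the arm holds its last target. There are 200 camera calls.

## Task

The motorcycle gearbox casing lies open on the stall with its layshaft standing up in it. Slide the loose parts onto that shaft in their running order: first the large gear, then the plain spacer sleeve, then the small gear, and last the ball bearing, each one lying flat and fully home on the one below before the next goes on. Leave the piston, the tin and the spanner where they are.

Things in the scene. Friction and masses are not known exactly. Their poses are not given: they have to be found in the camera images.
- large_gear_center (a point): Large dark steel spur gear, 24 teeth, 65 mm across the tooth tips, 12 mm thick, bore 32 mm, about 0.23 kg. Grip it across its outside. Origin at its centre, half-way up; z is its axis. Starts lying flat on the bench. Seated, its centre is 6 mm above layshaft_seat; about 2 mm of play all round there, more above.
- sleeve_center (a point): Plain smooth steel spacer sleeve (short tube), 36 mm outside, bore 27 mm, 20 mm tall, about 0.07 kg. Origin at its centre, half-way up; z is its axis. Starts lying flat on the bench. Seated, its centre is 22 mm above layshaft_seat; about 2 mm of play all round there, more above.
- small_gear_center (a point): Small dark steel spur gear, 19 teeth, 52 mm across the tooth tips, 12 mm thick, bore 23 mm, about 0.15 kg. Origin at its centre, half-way up; z is its axis. Starts lying flat on the bench. Seated, its centre is 38 mm above layshaft_seat; about 2 mm of play all round there, more above.
- bearing_center (a point): Ball bearing: bright steel inner and outer rings with balls between, smooth outside, 40 mm outside, bore 17 mm, 12 mm thick, about 0.065 kg. Origin at its centre, half-way up; z is its axis. Starts lying flat on the bench. Seated, its centre is 50 mm above layshaft_seat; about 2 mm of play all round there, more above.
- layshaft_seat (a point): The layshaft: bright stepped steel shaft fixed upright in the casing, rising from a dark toothed pinion (41 mm wide). Origin on its axis in the pinion's top face, where the large gear rests, 36 mm above the bench; z up. Shaft diameters by height above it: 28 mm to 8, 23 mm from 11 to 27, 19 mm from 30.5 to 39, 13 mm from 42.5 to 53, cones between; tip 7 mm wide at 58. It does not turn.
- casing: The open alloy gearbox casing half, fixed to the bench, lying on its back: egg-shaped, about 160 mm by 210 mm, rim 28 mm high, lower than the pinion's top face. Origin at bench level under the layshaft's axis; along its own axes it reaches 80 mm from there to -y and +x, 85 mm to -x, and 133 mm to +y, where an empty bearing sits in its floor (not a target).
- piston_center (a point): Bystander: a loose alloy piston standing upright, 52 mm in diameter and 52 mm tall, crown up. Origin at its centre. Leave it alone.
- tin_center (a point): Bystander: a small loose green grease tin with a steel lid, 49 mm in diameter, 45 mm tall. Origin at its centre. Leave it alone.
- spanner_center (a point): Bystander: a loose steel spanner lying flat, about 150 mm long along its x, 26 mm wide, 9 mm thick. Origin at its middle. Leave it alone.
Not all that is in view belongs to the job. Leave any blue or green look-alike of the part that bears small_gear_center alone.

How it is judged:
By the outcome, as a careful person would: the job done as asked, in the order asked, and still so for the second after the job is handed in, with the robot touching nothing.
It also fails if it takes over 115 s, if anything falls off the work surface, if the arm or the gripper's body presses on something with over 40 N, if the wrist force passes 120 N, or if a joint passes its speed limit or range.

## Working session

There is one attempt and no reset: what is moved stays moved. The work goes in short steps, Python scripts to look and compute and a shell command to move; the robot and the scene stay as the last step left them, time stands still between calls to the robot, and variables do not carry over. Pictures are saved under pics/ and viewed, at most 14 in all, crops included, and the job is handed in when it is done.

```bash
ls; mkdir -p pics
python3 - <<'E'
from cell import telemetry, vision
import cv2
print(telemetry.observe())
for n in ["top","scene"]:
    p,d=vision.read_camera(n); cv2.imwrite(f"pics/{n}0.png",p[:,:,::-1]); import numpy as np; np.save(f"{n}d.npy",d)
    c=vision.get_calibration(n); print(n,c)
E
```

```text
pics
{'time': 0.0, 'qpos': array([-1.31198902e+00,  3.42716776e-01,  1.52506200e+00, -4.07576164e-05,
        1.27542700e+00, -1.45981853e-01]), 'qvel': array([-1.09071305e-04, -1.05891272e-03,  5.60771343e-05,  1.40540113e-03,
       -9.89444555e-04,  1.83267041e-04]), 'joint_efforts': array([-2.71309573e-04, -4.31241453e+01, -2.44221890e+01,  7.17856502e-02,
        5.59134583e-02, -1.18018629e-04]), 'tool_pos': array([ 0.20674234, -0.48241125,  0.40403214]), 'tool_rot': array([-3.13999102e+00, -1.96091540e-04,  4.04800902e-01]), 'contact_force': array([-0.25155026,  0.33973919, -0.3508549 ]), 'torque': array([-0.01933659,  0.00455219,  0.01186947]), 'grip_force': 0.0, 'opening': 0.09190414375098879}
top {'camera_matrix': array([[522.79595871,   0.        , 323.16054689],
       [  0.        , 522.79595871, 244.02483276],
       [  0.        ,   0.        ,   1.        ]]), 'dist': array([-0.02599511,  0.        ,  0.        ,  0.        ,  0.        ]), 'rvec': array([ 2.15437235, -2.11713116,  0.1918939 ]), 'tvec': array([-0.02557678,  0.5229837 ,  1.05622013])}
scene {'camera_matrix': array([[464.21428127,   0.        , 314.14193912],
       [  0.        , 464.21428127, 244.3579051 ],
       [  0.        ,   0.        ,   1.        ]]), 'dist': array([-0.00452091,  0.        ,  0.        ,  0.        ,  0.        ]), 'rvec': array([ 1.99697434,  1.29803809, -0.54749206]), 'tvec': array([-0.2054588 , -0.29469247,  1.31934297])}
```

View pics/top0.png

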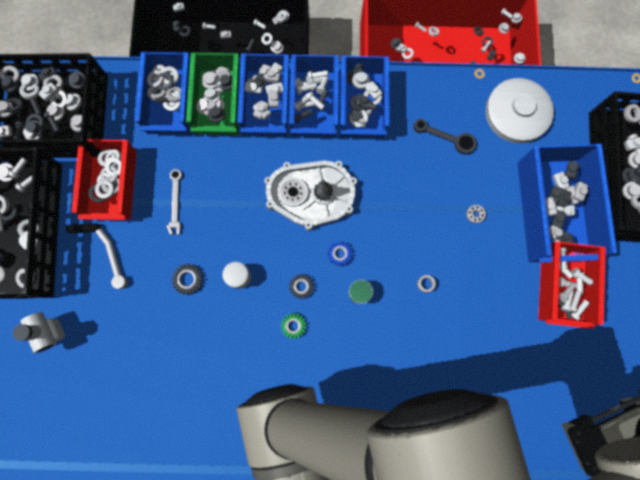

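View pics/scene0.png

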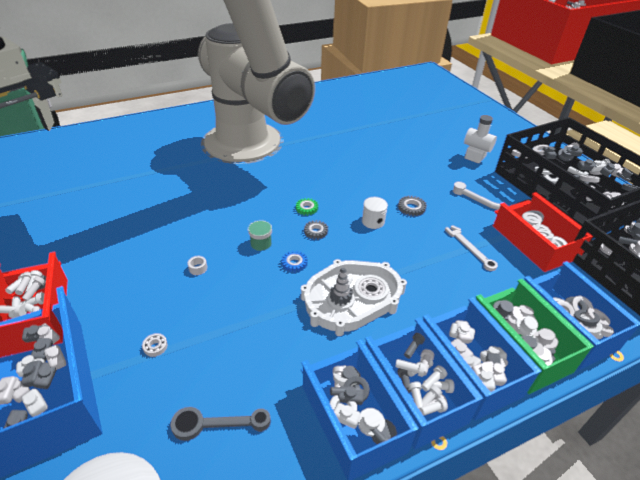

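Top view: large gear (188,279), sleeve (428,283), small gear (302,286; blue and green look-alikes at (341,253) and (294,325)), bearing (476,213), shaft near (324,190), piston (235,274), tin (361,292), spanner (175,200). The scene view agrees.

```bash
cat > h.py <<'E'
import numpy as np, cv2
from scipy.spatial.transform import Rotation as Ro
from cell import telemetry, vision
def pt(c,u,v,z):
    "pixel -> world point on plane z"
    R=cv2.Rodrigues(c["rvec"])[0]; o=-R.T@c["tvec"]
    n=cv2.undistortPoints(np.array([[[u,v]]],float),c["camera_matrix"],c["dist"])[0,0]
    r=R.T@np.array([n[0],n[1],1]); return o+r*(z-o[2])/r[2]
def px(c,P):
    return cv2.projectPoints(np.array([P],float),c["rvec"],c["tvec"],c["camera_matrix"],c["dist"])[0][0,0]
def totool(P,s=None):
    "world target -> shift of TCP in tool axes, mm"
    s=s or telemetry.observe(); return Ro.from_euler("xyz",s["tool_rot"]).inv().apply(np.array(P)-s["tool_pos"])*1e3
E
python3 - <<'E'
from h import *
c=vision.get_calibration("top"); im=cv2.imread("pics/top0.png"); hsv=cv2.cvtColor(im,cv2.COLOR_BGR2HSV)
for n,u,v,z in [("large",188,279,.012),("sleeve",428,283,.02),("small",302,286,.012),("bearing",476,213,.012),("blue",341,253,.012),("green",294,325,.012),("piston",235,274,.052),("tin",361,292,.045),("spanner",175,200,.005)]:
    b=((hsv[...,1]<110)|(hsv[...,2]<70)).astype(np.uint8)
    x0,y0=u-24,v-24; w=b[y0:y0+48,x0:x0+48]
    k,l,s,ce=cv2.connectedComponentsWithStats(w)
    i=1+np.argmax(s[1:,4]); print(n,ce[i]+[x0,y0],s[i],pt(c,u,v,z).round(4), pt(c,*(ce[i]+[x0,y0]),z).round(4))
print("shaft",pt(c,324,190,.036), pt(c,324,190,.094))
cw=vision.get_calibration("wrist"); s=telemetry.observe(); R=cv2.Rodrigues(cw["rvec"])[0]
o=-R.T@cw["tvec"]; print("wrist cam pos in tool",totool(o,s),"axes\n",(Ro.from_euler("xyz",s["tool_rot"]).as_matrix().T@R.T).round(3),cw["camera_matrix"])
cv2.imwrite("pics/c.png",cv2.resize(im[150:345,140:500],None,fx=2.2,fy=2.2,interpolation=cv2.INTER_CUBIC))
E
```

```text
large [187.61100569 279.09297913] [  9  10  29  29 527] [0.4477 0.2718 0.012 ] [0.4474 0.2726 0.012 ]
sleeve [426.29319372 283.17801047] [ 13  16  19  17 191] [ 0.4474 -0.2417  0.02  ] [ 0.4469 -0.2381  0.02  ]
small [301.44551282 285.90384615] [ 12  13  23  23 312] [0.4371 0.0271 0.012 ] [0.4372 0.0283 0.012 ]
bearing [475.65917603 213.53932584] [ 14  16  20  18 267] [ 0.6046 -0.3524  0.012 ] [ 0.6033 -0.3516  0.012 ]
blue [339.31092437 252.67226891] [ 15  17  16  15 119] [ 0.51   -0.0556  0.012 ] [ 0.5107 -0.052   0.012 ]
green [292.34437086 325.50331126] [ 15  17  16  16 151] [0.3542 0.0421 0.012 ] [0.3531 0.0455 0.012 ]
piston [236.00501672 274.7090301 ] [ 11  12  29  26 598] [0.4558 0.165  0.052 ] [0.4544 0.1629 0.052 ]
tin [354.95833333 297.95833333] [12 20 18 15 48] [ 0.4237 -0.0967  0.045 ] [ 0.4112 -0.0842  0.045 ]
spanner [174.62299465 199.26470588] [ 17   0  14  48 374] [0.6232 0.313  0.005 ] [0.6248 0.314  0.005 ]
shaft [ 0.64348077 -0.01636196  0.036     ] [ 0.62717461 -0.01597313  0.094     ]
wrist cam pos in tool [73.84235729 -0.30923546 18.84896654] axes
 [[-0.001 -0.963 -0.271]
 [ 1.    -0.001 -0.001]
 [ 0.001 -0.271  0.963]] [[346.58300401   0.         313.49156124]
 [  0.         346.58300401 244.66218918]
 [  0.           0.           1.        ]]
```

```bash
python3 -m crank '[[1,316,-128,0,0.405],[1,316,-128,0,0.405],[1,316,-128,0,0.405],[1,316,-128,0,0.405],[1,316,-128,0,0.405],[1,316,-128,0,0.405],[1,316,-128,0,0.405],[1,316,-128,0,0.405],[1,316,-128,0,0.405],[1,316,-128,0,0.405],[1,316,-128,0,0.405],[1,316,-128,0,0.405]]' 20
cat > look.py <<'E'
import sys
from h import *
s=telemetry.observe(); c=vision.get_calibration("wrist"); p,d=vision.read_camera("wrist")
n=sys.argv[1]; cv2.imwrite(f"pics/{n}.png",p[:,:,::-1]); np.savez(f"{n}.npz",d=d,**c)
print(s["time"],s["tool_pos"].round(4),s["tool_rot"].round(4),s["opening"])
E
python3 look.py w1
```

```text
time: 1.1
tool_pos: [0.4464, -0.2409, 0.4044]
tool_rot: [3.142, 0.001, -0.0]
contact_force: [-0.2, 0.4, 0.1]
opening: 0.0916
grip_force: 0.0
1.1 [ 0.4464 -0.2409  0.4044] [ 3.1416e+00  1.0000e-03 -3.0000e-04] 0.09163301833677423
```

View pics/w1.png

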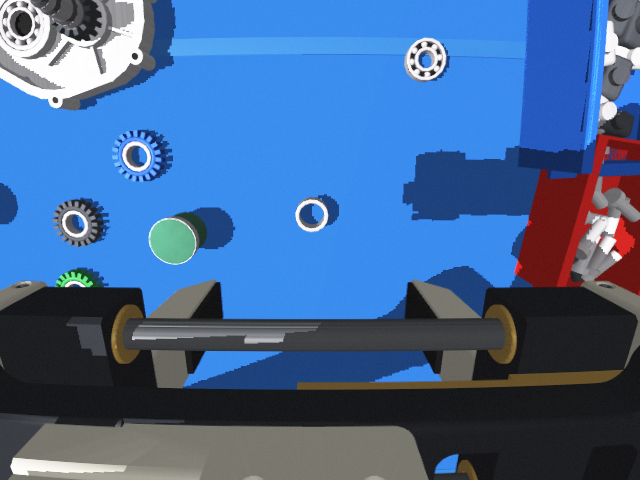

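Wrist view shows sleeve at (312,214), bearing (426,60), small gear (78,223), tin (175,240), casing upper left. I'll measure top faces with the depth image.

```bash
cat > meas.py <<'E'
from h import *
def cloud(d,c):
    v,u=np.nonzero(d>0); n=cv2.undistortPoints(np.stack([u,v],1).astype(float)[:,None],c["camera_matrix"],c["dist"])[:,0]
    R=cv2.Rodrigues(c["rvec"])[0]; P=np.zeros(d.shape+(3,))
    P[v,u]=(np.c_[n,np.ones(len(n))]*d[v,u][:,None]-c["tvec"])@R
    return P
def top(P,d,seed,z,tol=.004,r=.05):
    m=(d>0)&(abs(P[...,2]-z)<tol)&(np.hypot(P[...,0]-seed[0],P[...,1]-seed[1])<r)
    k,l,s,ce=cv2.connectedComponentsWithStats(m.astype(np.uint8))
    i=1+np.argmax(s[1:,4]); q=P[l==i]; 
    (x,y),rr=cv2.minEnclosingCircle(q[:,:2].astype(np.float32))
    ext=(q[:,:2].max(0)+q[:,:2].min(0))/2
    return np.array([x,y]).round(4),"diam",round(2*rr,4),"bbox mid",ext.round(4),"z",np.median(q[:,2]).round(4),"n",len(q)
E
python3 - <<'E'
from meas import *
f=dict(np.load("w1.npz")); d=f.pop("d"); P=cloud(d,f)
print("bench",np.median(P[240:280,300:360,2]))
for n,u,v,z,r in [("sleeve",312,214,.02,.04),("bearing",426,60,.012,.04),("small",78,223,.012,.035),("blue",138,155,.012,.035),("tin",175,240,.045,.04)]:
    print(n,top(P,d,pt(f,u,v,z),z,r=r))
E
```

```text
bench 0.0011406072476999429
sleeve (array([ 0.4496, -0.2378]), 'diam', 0.0359, 'bbox mid', array([ 0.4496, -0.238 ]), 'z', np.float64(0.0207), 'n', 410)
bearing (array([ 0.6059, -0.3517]), 'diam', 0.0409, 'bbox mid', array([ 0.6061, -0.3517]), 'z', np.float64(0.0121), 'n', 1142)
small (array([0.4393, 0.0308]), 'diam', 0.0565, 'bbox mid', array([0.4397, 0.0301]), 'z', np.float64(0.0129), 'n', 1336)
blue (array([ 0.5127, -0.0516]), 'diam', 0.0553, 'bbox mid', array([ 0.5128, -0.0518]), 'z', np.float64(0.0129), 'n', 1508)
tin (array([ 0.4283, -0.0947]), 'diam', 0.0509, 'bbox mid', array([ 0.4277, -0.0947]), 'z', np.float64(0.0461), 'n', 1795)
```

```bash
python3 -m crank '[[1,190,-225,0,0],[1,190,-225,0,0],[1,190,-225,0,0],[1,190,-225,0,0],[1,190,-225,0,0],[1,190,-225,0,0],[1,190,-225,0,0],[1,190,-225,0,0],[1,190,-225,0,0],[1,190,-225,0,0]]'
python3 look.py w2
python3 - <<'E'
from meas import *
f=dict(np.load("w2.npz")); d=f.pop("d"); P=cloud(d,f)
print(px(f,[.64,-.016,.036]),px(f,[.64,-.016,.09]))
m=(P[...,2]>.04)&(np.hypot(P[...,0]-.64,P[...,1]+.016)<.05)&(d>0); q=P[m]
print(len(q),q.mean(0),q[:,2].max())
for a in np.arange(.034,.1,.004):
    k=q[abs(q[:,2]-a)<.002]
    if len(k)>3: print(round(a,3),len(k),k.min(0).round(4),k.max(0).round(4))
print("pinion",top(P,d,[.64,-.016],.036,tol=.003,r=.03))
E
```

```text
time: 1.98
tool_pos: [0.6366, -0.0169, 0.4042]
tool_rot: [3.141, 0.001, -0.001]
contact_force: [-1.0, -0.7, -0.0]
opening: 0.092
grip_force: 0.0
1.9833 [ 0.6366 -0.0169  0.4042] [ 3.141e+00  1.300e-03 -1.300e-03] 0.09199370821560586
[313.20990704 217.68258206] [313.16267865 229.86957565]
60212 [ 0.66039635 -0.01393568  0.32230284] 0.34668722333069313
0.042 17 [ 0.6463 -0.0268  0.0401] [ 0.6603 -0.0019  0.0439]
0.046 126 [ 0.6397 -0.0268  0.0442] [0.6606 0.0011 0.048 ]
0.05 17 [ 0.6504 -0.0237  0.0482] [ 0.6581 -0.0021  0.0516]
0.054 16 [ 0.6538 -0.0217  0.0523] [ 0.6582 -0.0042  0.0556]
0.058 13 [ 0.6509 -0.0235  0.0567] [ 0.6579 -0.0063  0.0597]
0.062 29 [ 0.6405 -0.0234  0.0601] [ 0.6582 -0.0017  0.064 ]
0.066 90 [ 0.6398 -0.0243  0.0641] [ 0.658  -0.0017  0.0678]
0.07 17 [ 0.6493 -0.0214  0.0683] [ 0.6567 -0.0038  0.0719]
0.074 29 [ 0.643  -0.0213  0.0721] [ 0.656 -0.004  0.076]
0.078 119 [ 0.6386 -0.0222  0.076 ] [ 0.6561 -0.004   0.08  ]
0.082 13 [ 0.6477 -0.0186  0.08  ] [ 0.6532 -0.006   0.0834]
0.086 12 [ 0.6498 -0.0185  0.0842] [ 0.6532 -0.008   0.0872]
0.09 66 [ 0.6408 -0.0193  0.0882] [ 0.6531 -0.0072  0.092 ]
0.094 104 [ 0.6413 -0.0185  0.092 ] [ 0.6519 -0.0072  0.0959]
0.098 5 [ 0.644  -0.0159  0.096 ] [ 0.6474 -0.0108  0.0961]
pinion (array([ 0.647 , -0.0131]), 'diam', 0.0422, 'bbox mid', array([ 0.6526, -0.0128]), 'z', np.float64(0.0369), 'n', 313)
```

View pics/w2.png

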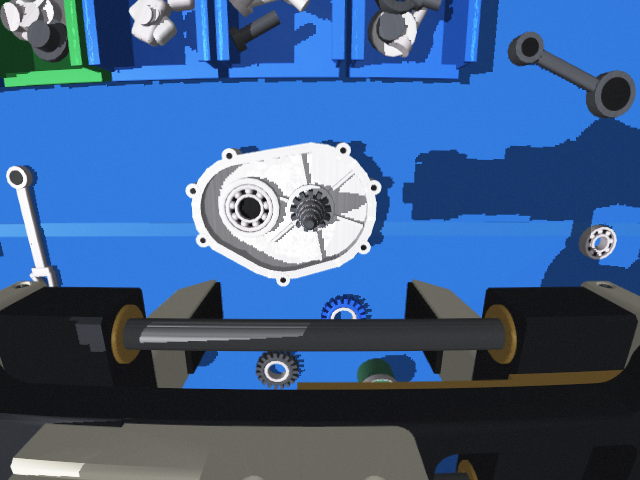

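Casing centre, layshaft at (312,212), empty bearing (250,208), bearing right (600,242). The shaft axis comes out at (0.6466,-0.0131) consistently over steps and pinion. On to the large gear.

```bash
python3 -m crank '[[1,-190,-288,0,0],[1,-190,-288,0,0],[1,-190,-288,0,0],[1,-190,-288,0,0],[1,-190,-288,0,0],[1,-190,-288,0,0],[1,-190,-288,0,0],[1,-190,-288,0,0],[1,-190,-288,0,0],[1,-190,-288,0,0],[1,-190,-288,0,0]]'
python3 look.py w3
python3 - <<'E'
from meas import *
f=dict(np.load("w3.npz")); d=f.pop("d"); P=cloud(d,f)
for n,p,z,r in [("large",[.4474,.272],.012,.045),("small",[.4393,.0308],.012,.035),("piston",[.455,.164],.052,.04)]:
    t=top(P,d,p,z,r=r);print(n,t); 
    if n=="large": print(totool([*t[0],.18]),totool([*t[3],.18]))
E
```

```text
time: 2.95
tool_pos: [0.447, 0.2714, 0.4051]
tool_rot: [3.141, -0.001, -0.001]
contact_force: [-0.1, -0.6, -0.0]
opening: 0.0918
grip_force: 0.0
2.95 [0.447  0.2714 0.4051] [ 3.1411e+00 -1.1000e-03 -5.0000e-04] 0.09175590592043392
large (array([0.4505, 0.2768]), 'diam', 0.0664, 'bbox mid', array([0.4504, 0.277 ]), 'z', np.float64(0.0128), 'n', 1859)Traceback (most recent call last):
  File "<stdin>", line 5, in <module>
  File "h.py", line 13, in totool
    s=s or telemetry.observe(); return Ro.from_euler("xyz",s["tool_rot"]).inv().apply(np.array(P)-s["tool_pos"])*1e3
                                                                                      ~~~~~~~~~~~^~~~~~~~~~~~~~
numpy._core._exceptions._UFuncNoLoopError: ufunc 'subtract' did not contain a loop with signature matching types (dtype('<U32'), dtype('float64')) -> None
```

```bash
python3 -m crank '[[1,3.5,-5.5,40,0],[1,3.5,-5.5,80,0],[1,3.5,-5.5,120,0],[1,3.5,-5.5,155,0],[1,3.5,-5.5,185,0],[1,3.5,-5.5,205,0],[1,3.5,-5.5,215,0],[1,3.5,-5.5,220,0],[1,3.5,-5.5,223,0],[1,3.5,-5.5,224,0],[1,3.5,-5.5,224,0]]'
python3 -m crank '[[-0.2,0,0,0,0],[-0.2,0,0,0,0],[-0.2,0,0,0,0],[-1,0,0,0,0],[-1,0,0,0,0],[-1,0,0,0,0],[-1,0,0,0,0],[-1,0,0,0,0],[-1,0,0,0,0],[-1,0,0,0,0],[-1,0,0,0,0],[-1,0,0,0,0]]' 30
```

```text
time: 3.92
tool_pos: [0.4511, 0.2779, 0.1817]
tool_rot: [-3.141, -0.002, -0.001]
contact_force: [-0.5, 0.1, 0.7]
opening: 0.0918
grip_force: 0.0
time: 4.92
tool_pos: [0.4505, 0.278, 0.181]
tool_rot: [3.141, -0.0, 0.0]
contact_force: [-0.5, -2.7, 6.1]
opening: 0.0647
grip_force: 30.0
```

```bash
python3 -m crank '[[-1,0,0,-10,0],[-1,0,0,-30,0],[-1,0,0,-60,0],[-1,0,0,-95,0],[-1,0,0,-120,0],[-1,0,0,-130,0],[-1,0,0,-130,0],[-1,0,0,-130,0]]'
cat > held.py <<'E'
import sys
from meas import *
n=sys.argv[1]; th=float(sys.argv[2]); zb=float(sys.argv[3])  # thickness, TCP height above part bottom
f=dict(np.load(n+".npz")); d=f.pop("d"); P=cloud(d,f); s=telemetry.observe(); t=s["tool_pos"]; z=t[2]-zb+th
print(s["opening"],px(f,[t[0],t[1],z]))
tp=top(P,d,t[:2],z,tol=.004,r=.05)
print(tp,"rel mm",(tp[0]-t[:2])*1e3,(tp[3]-t[:2])*1e3)
E
python3 look.py w4; python3 held.py w4 .012 .181
```

```text
time: 5.58
tool_pos: [0.4501, 0.2779, 0.31]
tool_rot: [3.141, 0.001, -0.0]
contact_force: [-0.0, 0.1, -1.6]
opening: 0.0643
grip_force: 30.0
5.5833 [0.4501 0.2779 0.31  ] [ 3.1413e+00  7.0000e-04 -2.0000e-04] 0.06433300731043133
0.06431440782609396 [315.18313836 307.34043471]Traceback (most recent call last):
  File "held.py", line 7, in <module>
    print(tp,"rel mm",(tp[0]-t[:2])*1e3,(tp[3]-t[:2])*1e3)
                                         ~~~~~^~~~~~
numpy._core._exceptions._UFuncNoLoopError: ufunc 'subtract' did not contain a loop with signature matching types (dtype('<U8'), dtype('float64')) -> None
```

View pics/w4.png

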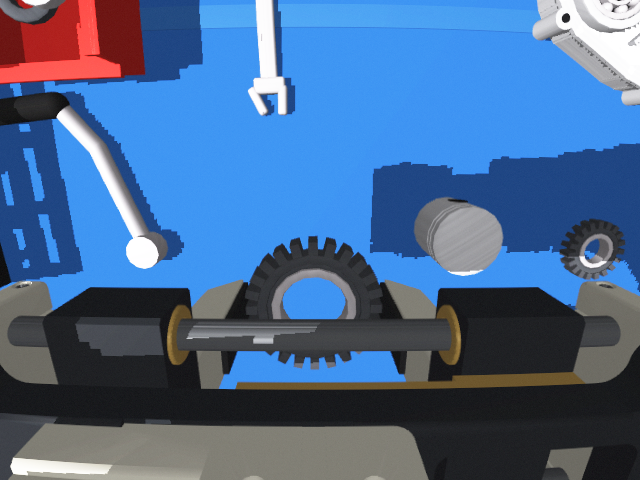

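Gear held, bore centred near (315,304), partly behind the gripper's bar. Measure it relative to the TCP.

```bash
sed -i 's/tp\[3\]/tp[4]/' held.py; python3 held.py w4 .012 .181
python3 - <<'E'
from meas import *
f=dict(np.load("w4.npz")); d=f.pop("d"); P=cloud(d,f); t=telemetry.observe()["tool_pos"]
q=P[(abs(P[...,2]-.141)<.006)&(np.hypot(P[...,0]-t[0],P[...,1]-t[1])<.045)]
rel=(q[:,:2]-t[:2])*1e3; 
# front half extreme and sides
print(rel.min(0),rel.max(0),np.median(q[:,2]))
r=np.hypot(*rel.T); b=rel[(r<19)&(rel[:,0]>-3)]; print("bore pts",len(b), b[b[:,0]<17].min(0), b.max(0))
A=f; rows=[]
# bore edge: for each direction nearest gear point around (0,0)
ang=np.arctan2(rel[:,1],rel[:,0]); E=[]
for a in np.linspace(-1.2,1.2,25):
    k=abs(ang-a)<.05
    if k.any(): i=np.argmin(np.where(k,r,99)); E.append(rel[i])
E=np.array(E); x=np.linalg.lstsq(np.c_[2*E,np.ones(len(E))],(E**2).sum(1),rcond=None)[0]; print("bore centre",x[:2],"R",np.sqrt(x[2]+x[0]**2+x[1]**2))
E
```

```text
0.06431440782609396 [315.18313836 307.34043471]
(array([0.4614, 0.2779]), 'diam', 0.0899, 'bbox mid', array([0.4627, 0.2778]), 'z', np.float64(0.1416), 'n', 6609) rel mm [11.51375759  0.04333543] [12.81375759 -0.05666457]
[-33.06793246 -43.36111811] [33.23149962 43.46035667] 0.14167429897075462
bore pts 820 [ -2.99176429 -18.89557857] [18.93546134 18.95725509]
bore centre [0.43312909 0.84721098] R 15.70297894686053
```

```bash
python3 -m crank '[[-1,196.5,291,0,0],[-1,196.5,291,0,0],[-1,196.5,291,0,0],[-1,196.5,291,0,0],[-1,196.5,291,0,0],[-1,196.5,291,0,0],[-1,196.5,291,0,0],[-1,196.5,291,0,0],[-1,196.5,291,0,0],[-1,196.5,291,0,0],[-1,196.5,291,0,0],[-1,196.5,291,0,0]]'
python3 look.py w5
python3 - <<'E'
from meas import *
f=dict(np.load("w5.npz")); d=f.pop("d"); P=cloud(d,f); print(totool([.6466,-.0131,.217]))
for a in (.096,.094,.091,.086,.08,.077):
    k=P[(abs(P[...,2]-a)<.0015)&(np.hypot(P[...,0]-.6466,P[...,1]+.0131)<.025)]
    if len(k)>3: print(a,len(k),k.min(0).round(4),k.max(0).round(4))
print(px(f,[.6466,-.0131,.094]))
im=cv2.imread("pics/w5.png")[200:400,200:430]; cv2.imwrite("pics/w5c.png",cv2.resize(im,None,fx=3,fy=3))
E
```

```text
time: 6.63
tool_pos: [0.6463, -0.0124, 0.3085]
tool_rot: [-3.141, 0.004, -0.0]
contact_force: [0.1, 0.8, -2.0]
opening: 0.0648
grip_force: 30.0
6.6333 [ 0.6463 -0.0124  0.3085] [-3.1407e+00  4.2000e-03 -1.0000e-04] 0.06483237485159851
[ 0.66706538  1.2515019  92.18482302]
0.096 8 [ 0.6432 -0.0147  0.0946] [ 0.6444 -0.0111  0.096 ]
0.094 16 [ 0.6417 -0.0154  0.0925] [ 0.644  -0.0105  0.0955]
0.091 10 [ 0.6399 -0.016   0.0897] [ 0.6421 -0.0093  0.0925]
[316.31642134 272.31705518]
```

View pics/w5c.png

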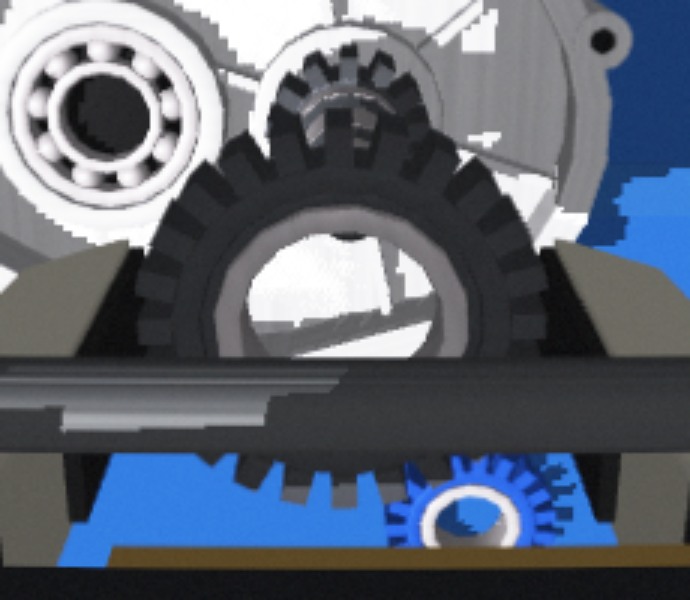

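```bash
python3 -m crank '[[-1,0,0.5,10,0],[-1,0,0.5,22,0],[-1,0,0.5,30,0],[-1,0,0.5,30,0],[-1,0,0.5,30,0],[-1,0,0.5,30,0]]'
python3 -c "
from h import *
for i in range(1):
    s=telemetry.observe();print(s['tool_pos'],s['tool_rot'],totool([.6466,-.0131,.217],s))"
python3 look.py w6;python3 - <<'E'
from meas import *
im=cv2.imread("pics/w6.png")[200:400,200:430]; cv2.imwrite("pics/w6c.png",cv2.resize(im,None,fx=3,fy=3))
E
```

```text
time: 7.18
tool_pos: [0.647, -0.0132, 0.2811]
tool_rot: [3.141, -0.001, 0.0]
contact_force: [0.2, -0.8, -1.4]
opening: 0.0643
grip_force: 30.0
[ 0.6469827  -0.01317033  0.28106898] [ 3.14142868e+00 -6.86735804e-04  2.91949978e-04] [-0.4266797  -0.08094667 64.06869172]
7.1833 [ 0.647  -0.0132  0.2811] [ 3.1414e+00 -7.0000e-04  3.0000e-04] 0.06434614725920966
```

View pics/w6c.png

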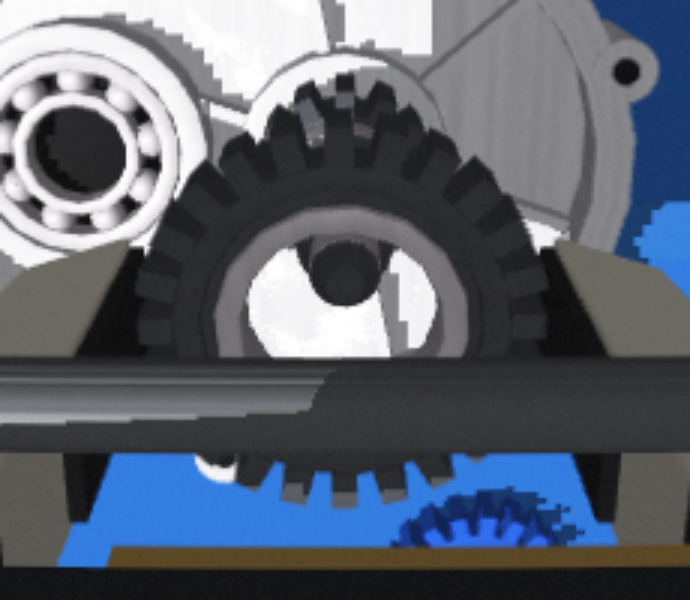

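Tip is seen through the bore at (345,270) vs bore centre (342) in the crop: aligned. Descend.

```bash
python3 -m crank '[[-1,-0.4,0,6,0],[-1,-0.4,0,12,0],[-1,-0.4,0,18,0],[-1,-0.4,0,24,0],[-1,-0.4,0,30,0],[-1,-0.4,0,36,0],[-1,-0.4,0,42,0],[-1,-0.4,0,47,0],[-1,-0.4,0,51,0],[-1,-0.4,0,54,0],[-1,-0.4,0,56,0],[-1,-0.4,0,56,0]]'
python3 -m crank '[[-1,0,0,2,0],[-1,0,0,4,0],[-1,0,0,6,0],[-1,0,0,7,0],[-1,0,0,7,0],[-1,0,0,7,0]]'
```

```text
time: 8.23
tool_pos: [0.6464, -0.0135, 0.2243]
tool_rot: [3.142, 0.0, -0.0]
contact_force: [-0.1, 0.2, -2.4]
opening: 0.0642
grip_force: 30.0
time: 8.73
tool_pos: [0.6465, -0.0135, 0.2177]
tool_rot: [3.142, 0.0, -0.0]
contact_force: [0.3, 0.7, -2.0]
opening: 0.0641
grip_force: 30.0
```

```bash
python3 -m crank '[[0.3,0,0,0,0],[0.6,0,0,0,0],[0.7,0,0,0,0],[0.7,0,0,0,0],[0.7,0,0,0,0],[0.7,0,0,-20,0],[0.7,0,0,-50,0],[0.7,0,0,-90,0],[0.7,0,0,-125,0],[0.7,0,0,-155,0],[0.7,0,0,-170,0],[0.7,0,0,-170,0]]'
python3 look.py w7
python3 - <<'E'
from meas import *
f=dict(np.load("w7.npz")); d=f.pop("d"); P=cloud(d,f)
print(top(P,d,[.6466,-.0131],.048,r=.045))
for sx in (-1,1):
  for sy in (-1,1):
    m=(d>0)&(np.hypot(P[...,0]-.6466,P[...,1]+.0131)<.034)&(np.hypot(P[...,0]-.6466,P[...,1]+.0131)>.018)&(abs(P[...,2]-.048)<.006)&((P[...,0]-.6466)*sx>.005)&((P[...,1]+.0131)*sy>.005)
    print(sx,sy,np.median(P[m][:,2]),m.sum())
E
```

```text
time: 9.73
tool_pos: [0.6468, -0.0135, 0.393]
tool_rot: [3.14, -0.009, -0.0]
contact_force: [0.2, -0.1, -0.4]
opening: 0.0779
grip_force: 0.0
9.7333 [ 0.6468 -0.0135  0.393 ] [ 3.1402e+00 -9.0000e-03 -1.0000e-04] 0.0779459255727376
(array([ 0.6465, -0.0128]), 'diam', 0.0667, 'bbox mid', array([ 0.6468, -0.0126]), 'z', np.float64(0.0488), 'n', 2489)
-1 -1 0.048797083819707786 381
-1 1 0.048891990509675555 393
1 -1 0.04883935460167204 423
1 1 0.048736029505902397 450
```

Large gear seated flat (top 0.0488 with the camera's ~+0.8 mm bias, all quadrants equal). Next, the sleeve.

```bash
python3 -m crank '[[0.7,-197,224.5,0,0],[0.7,-197,224.5,0,0],[0.7,-197,224.5,0,0],[0.7,-197,224.5,0,0],[0.7,-197,224.5,0,0],[0.7,-197,224.5,0,0],[0.7,-197,224.5,0,0],[0.7,-197,224.5,0,0],[0.7,-197,224.5,40,0],[0.7,-197,224.5,70,0],[0.7,-197,224.5,90,0],[0.7,-197,224.5,90,0]]'
python3 look.py w8
python3 - <<'E'
from meas import *
f=dict(np.load("w8.npz")); d=f.pop("d"); P=cloud(d,f)
t=top(P,d,[.4496,-.238],.02,r=.03); print(t,totool([*t[0],.184]))
E
```

```text
time: 10.78
tool_pos: [0.448, -0.2368, 0.2925]
tool_rot: [-3.135, 0.009, -0.001]
contact_force: [-0.4, 0.8, -0.9]
opening: 0.078
grip_force: 0.0
10.7833 [ 0.448  -0.2368  0.2925] [-3.1351e+00  8.6000e-03 -6.0000e-04] 0.07802023206959292
(array([ 0.4496, -0.238 ]), 'diam', 0.0359, 'bbox mid', array([ 0.4498, -0.2384]), 'z', np.float64(0.0208), 'n', 812) [  1.32948893   1.24555318 111.00674144]
```

```bash
python3 -m crank '[[0.5,0,0,30,0],[0.3,0,0,60,0],[0.3,0,0,85,0],[0.3,0,0,100,0],[0.3,0,0,109,0],[0.3,0,0,113,0],[0.3,0,0,114,0],[0.3,0,0,114,0]]'
python3 -m crank '[[-0.1,0,0,0,0],[-0.1,0,0,0,0],[-1,0,0,0,0],[-1,0,0,0,0],[-1,0,0,0,0],[-1,0,0,0,0],[-1,0,0,0,0],[-1,0,0,-10,0],[-1,0,0,-40,0],[-1,0,0,-80,0],[-1,0,0,-120,0],[-1,0,0,-120,0]]' 25
```

```text
time: 11.5
tool_pos: [0.4499, -0.2382, 0.1846]
tool_rot: [3.141, -0.001, -0.0]
contact_force: [-0.0, -0.3, 0.5]
opening: 0.0596
grip_force: 0.0
time: 12.5
tool_pos: [0.4509, -0.2389, 0.3112]
tool_rot: [3.134, -0.01, -0.0]
contact_force: [1.7, -1.0, -0.8]
opening: 0.0349
grip_force: 25.0
```

```bash
python3 -m crank '[[-1,197,-224.5,0,0],[-1,197,-224.5,0,0],[-1,197,-224.5,0,0],[-1,197,-224.5,0,0],[-1,197,-224.5,0,0],[-1,197,-224.5,0,0],[-1,197,-224.5,0,0],[-1,197,-224.5,0,0],[-1,197,-224.5,5,0],[-1,197,-224.5,15,0],[-1,197,-224.5,20,0],[-1,197,-224.5,20,0]]'
python3 -m crank '[[-1,0,0,0,0],[-1,0,0,0,0]]'
python3 look.py w9; python3 held.py w9 .02 .184
python3 - <<'E'
from meas import *
im=cv2.imread("pics/w9.png")[200:400,200:430]; cv2.imwrite("pics/w9c.png",cv2.resize(im,None,fx=3,fy=3))
E
```

```text
time: 13.5
tool_pos: [0.6452, -0.015, 0.2815]
tool_rot: [-3.141, 0.005, -0.002]
contact_force: [0.1, 0.6, -0.7]
opening: 0.0346
grip_force: 25.0
time: 13.67
tool_pos: [0.6462, -0.0147, 0.284]
tool_rot: [3.141, -0.0, -0.002]
contact_force: [0.1, -0.2, 0.2]
opening: 0.0348
grip_force: 25.0
13.6667 [ 0.6462 -0.0147  0.284 ] [ 3.1414e+00 -1.0000e-04 -1.8000e-03] 0.03477925873633668
0.034781222322801175 [314.5768044  312.87416398]
(array([ 0.6576, -0.0139]), 'diam', 0.0655, 'bbox mid', array([ 0.6531, -0.0139]), 'z', np.float64(0.1205), 'n', 1785) rel mm [11.27939829  0.52058884] [6.77939829 0.52058884]
```

View pics/w9c.png

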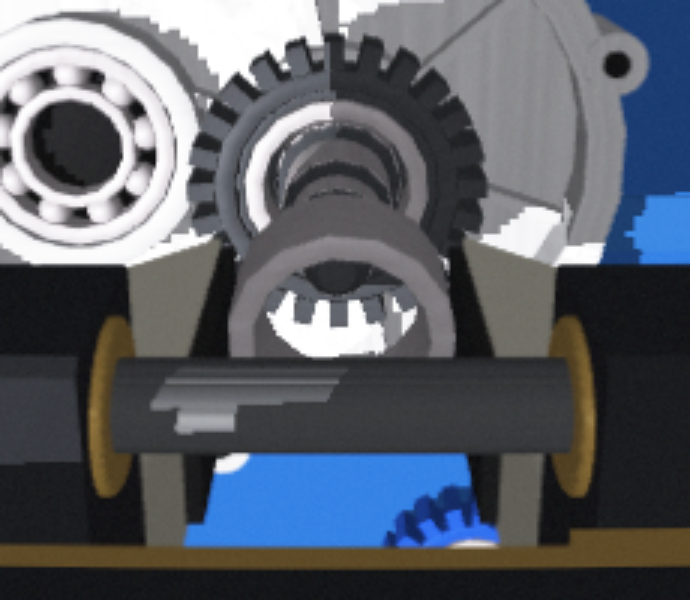

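Sleeve hangs centred (crop column 340) with the shaft tip showing in its bore; small correction in y and then down.

```bash
python3 -m crank '[[-1,0.4,-1.3,2,0],[-1,0.4,-1.3,6,0],[-1,0.4,-1.3,12,0],[-1,0.4,-1.3,18,0],[-1,0.4,-1.3,24,0],[-1,0.4,-1.3,30,0],[-1,0.4,-1.3,36,0],[-1,0.4,-1.3,41,0],[-1,0.4,-1.3,45,0],[-1,0.4,-1.3,47,0],[-1,0.4,-1.3,47,0]]'
python3 -m crank '[[-1,0,0,2,0],[-1,0,0,4,0],[-1,0,0,4.5,0],[-1,0,0,4.5,0],[-1,0,0,4.5,0]]'
```

```text
time: 14.63
tool_pos: [0.6468, -0.0122, 0.2361]
tool_rot: [-3.142, 0.001, -0.0]
contact_force: [-0.6, 0.2, -0.2]
opening: 0.0344
grip_force: 25.0
time: 15.05
tool_pos: [0.6469, -0.0122, 0.2324]
tool_rot: [3.141, -0.0, -0.0]
contact_force: [-0.3, 0.3, -0.9]
opening: 0.0347
grip_force: 25.0
```

```bash
python3 -m crank '[[0,0,0,0,0],[0.25,0,0,0,0],[0.25,0,0,0,0],[0.25,0,0,0,0],[0.25,0,0,-20,0],[0.25,0,0,-50,0],[0.25,0,0,-90,0],[0.25,0,0,-125,0],[0.25,0,0,-150,0],[0.25,0,0,-150,0],[0.25,0,0,-150,0]]'
python3 look.py w10
python3 - <<'E'
from meas import *
f=dict(np.load("w10.npz")); d=f.pop("d"); P=cloud(d,f)
print(top(P,d,[.6466,-.0131],.068,tol=.003,r=.03),top(P,d,[.6466,-.0131],.048,r=.045))
r=np.hypot(P[...,0]-.6466,P[...,1]+.0131)
for sx in (-1,1):
  for sy in (-1,1):
    m=(d>0)&(r<.0175)&(r>.0145)&(abs(P[...,2]-.068)<.006)&((P[...,0]-.6466)*sx>.002)&((P[...,1]+.0131)*sy>.002)
    print(sx,sy,np.median(P[m][:,2]),m.sum())
E
```

```text
time: 15.97
tool_pos: [0.6469, -0.0122, 0.3841]
tool_rot: [3.141, -0.004, -0.0]
contact_force: [0.5, -0.9, -0.7]
opening: 0.0576
grip_force: 0.0
15.9667 [ 0.6469 -0.0122  0.3841] [ 3.141e+00 -3.900e-03 -1.000e-04] 0.057622754624369436
(array([ 0.647 , -0.0115]), 'diam', 0.036, 'bbox mid', array([ 0.6471, -0.0115]), 'z', np.float64(0.0687), 'n', 660) (array([ 0.6461, -0.0127]), 'diam', 0.0672, 'bbox mid', array([ 0.6464, -0.0124]), 'z', np.float64(0.0489), 'n', 2037)
-1 -1 0.06890780413006015 40
-1 1 0.06889548389084066 85
1 -1 0.06872596183672469 74
1 1 0.06901252406484307 73
```

Sleeve seated (top 0.0687, flat). Now the small (dark) gear.

```bash
python3 -m crank '[[0.57,-207,-42.5,0,0],[0.57,-207,-42.5,0,0],[0.57,-207,-42.5,0,0],[0.57,-207,-42.5,0,0],[0.57,-207,-42.5,0,0],[0.57,-207,-42.5,0,0],[0.57,-207,-42.5,30,0],[0.57,-207,-42.5,60,0],[0.57,-207,-42.5,80,0],[0.57,-207,-42.5,85,0],[0.57,-207,-42.5,85,0],[0.57,-207,-42.5,85,0]]'
python3 look.py w11
python3 - <<'E'
from meas import *
f=dict(np.load("w11.npz")); d=f.pop("d"); P=cloud(d,f)
t=top(P,d,[.4395,.0304],.012,r=.035); print(t,totool([*t[0],.181]))
E
```

```text
time: 17.02
tool_pos: [0.4402, 0.0303, 0.2972]
tool_rot: [-3.142, 0.001, -0.0]
contact_force: [-0.0, -0.1, 0.0]
opening: 0.0722
grip_force: 0.0
17.0167 [0.4402 0.0303 0.2972] [-3.1416e+00  9.0000e-04 -2.0000e-04] 0.07215764940581289
(array([0.4395, 0.0304]), 'diam', 0.0541, 'bbox mid', array([0.4396, 0.0307]), 'z', np.float64(0.0129), 'n', 2419) [ -0.95652337  -0.148178   116.74905424]
```

View pics/w11.png

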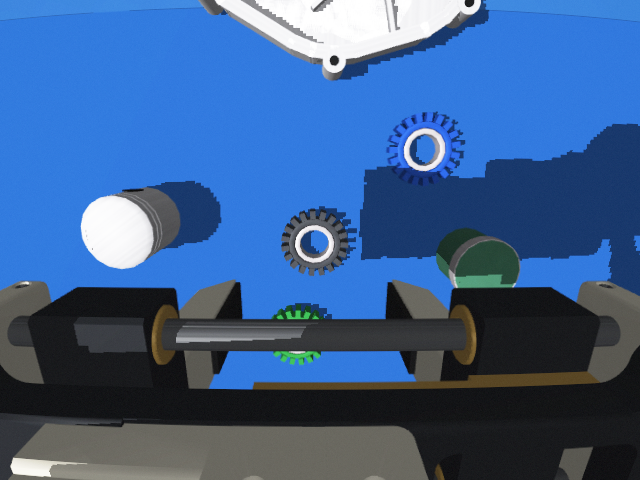

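Dark gear at (316,242) between the fingers' lane, neighbours clear (piston (125,230), tin (480,262), green (298,335), blue (425,150)). Grasp.

```bash
python3 -m crank '[[0.57,-0.7,0,30,0],[0.57,-0.7,0,60,0],[0.57,-0.7,0,85,0],[0.57,-0.7,0,102,0],[0.57,-0.7,0,111,0],[0.57,-0.7,0,115,0],[0.57,-0.7,0,116,0],[0.57,-0.7,0,116,0]]'
python3 -m crank '[[0.2,0,0,0,0],[0.2,0,0,0,0],[-1,0,0,0,0],[-1,0,0,0,0],[-1,0,0,0,0],[-1,0,0,0,0],[-1,0,0,0,0],[-1,0,0,-10,0],[-1,0,0,-40,0],[-1,0,0,-80,0],[-1,0,0,-120,0],[-1,0,0,-120,0]]' 28
```

```text
time: 17.73
tool_pos: [0.4398, 0.0303, 0.182]
tool_rot: [3.141, -0.002, -0.0]
contact_force: [-0.4, -0.2, 0.1]
opening: 0.0722
grip_force: 0.0
time: 18.73
tool_pos: [0.4409, 0.0303, 0.3074]
tool_rot: [3.14, -0.012, 0.0]
contact_force: [1.8, 0.3, -1.5]
opening: 0.0512
grip_force: 28.0
```

```bash
python3 -m crank '[[-1,207,43.2,0,0],[-1,207,43.2,0,0],[-1,207,43.2,0,0],[-1,207,43.2,0,0],[-1,207,43.2,0,0],[-1,207,43.2,0,0],[-1,207,43.2,0,0],[-1,207,43.2,5,0],[-1,207,43.2,15,0],[-1,207,43.2,20,0],[-1,207,43.2,20,0],[-1,207,43.2,20,0]]'
python3 -m crank '[[-1,0,0,0,0],[-1,0,0,0,0]]'
python3 look.py w12; python3 held.py w12 .012 .181
python3 - <<'E'
from meas import *
im=cv2.imread("pics/w12.png")[200:400,200:430]; cv2.imwrite("pics/w12c.png",cv2.resize(im,None,fx=3,fy=3))
E
```

```text
time: 19.73
tool_pos: [0.6455, -0.0126, 0.2809]
tool_rot: [-3.142, 0.001, 0.0]
contact_force: [0.2, 0.5, -2.1]
opening: 0.0512
grip_force: 28.0
time: 19.9
tool_pos: [0.6461, -0.0128, 0.2819]
tool_rot: [3.141, -0.001, -0.0]
contact_force: [0.3, -0.4, -2.1]
opening: 0.051
grip_force: 28.0
19.9 [ 0.6461 -0.0128  0.2819] [ 3.1414e+00 -1.1000e-03 -1.0000e-04] 0.050981209927192794
0.05122590583712826 [315.09347752 308.26593539]
(array([ 0.6578, -0.0122]), 'diam', 0.0815, 'bbox mid', array([ 0.6561, -0.0122]), 'z', np.float64(0.1129), 'n', 4619) rel mm [11.61868448  0.67414798] [9.91868448 0.67414798]
```

View pics/w12c.png

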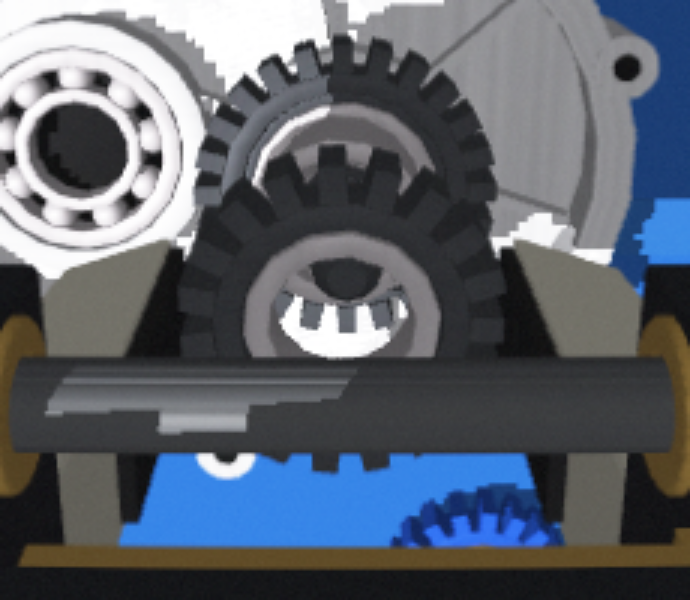

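Bore (342) and shaft tip (345) aligned. Descend to 0.2495.

```bash
python3 -m crank '[[-1,0.4,0,4,0],[-1,0.4,0,8,0],[-1,0.4,0,12,0],[-1,0.4,0,16,0],[-1,0.4,0,20,0],[-1,0.4,0,24,0],[-1,0.4,0,27,0],[-1,0.4,0,29,0],[-1,0.4,0,31,0],[-1,0.4,0,31.5,0],[-1,0.4,0,31.5,0],[-1,0.4,0,31.5,0]]'
```

```text
time: 20.95
tool_pos: [0.6466, -0.0129, 0.2499]
tool_rot: [3.141, -0.0, -0.0]
contact_force: [0.4, -1.1, -1.6]
opening: 0.0515
grip_force: 28.0
```

```bash
python3 -m crank '[[0.3,0,0,0,0],[0.5,0,0,0,0],[0.5,0,0,0,0],[0.5,0,0,0,0],[0.5,0,0,-20,0],[0.5,0,0,-50,0],[0.5,0,0,-90,0],[0.5,0,0,-125,0],[0.5,0,0,-140,0],[0.5,0,0,-140,0],[0.5,0,0,-140,0]]'
python3 look.py w13
python3 - <<'E'
from meas import *
f=dict(np.load("w13.npz")); d=f.pop("d"); P=cloud(d,f)
print(top(P,d,[.6466,-.0131],.08,tol=.003,r=.04))
r=np.hypot(P[...,0]-.6466,P[...,1]+.0131)
for sx in (-1,1):
  for sy in (-1,1):
    m=(d>0)&(r<.024)&(r>.013)&(abs(P[...,2]-.08)<.006)&((P[...,0]-.6466)*sx>.002)&((P[...,1]+.0131)*sy>.002)
    print(sx,sy,np.median(P[m][:,2]),m.sum())
E
```

```text
time: 21.87
tool_pos: [0.6465, -0.0129, 0.3905]
tool_rot: [3.141, -0.002, -0.0]
contact_force: [0.2, 0.5, -0.8]
opening: 0.0687
grip_force: 0.0
21.8667 [ 0.6465 -0.0129  0.3905] [ 3.1413e+00 -2.1000e-03 -2.0000e-04] 0.06866874935563352
(array([ 0.6466, -0.0118]), 'diam', 0.0539, 'bbox mid', array([ 0.6466, -0.012 ]), 'z', np.float64(0.0809), 'n', 2101)
-1 -1 0.08091837807260549 297
-1 1 0.08095486610078279 309
1 -1 0.08087996340688948 327
1 1 0.08092713085156397 348
```

Small gear seated flat. Bearing next.

```bash
python3 -m crank '[[0.5,-40.5,339,0,0],[0.5,-40.5,339,0,0],[0.5,-40.5,339,0,0],[0.5,-40.5,339,0,0],[0.5,-40.5,339,0,0],[0.5,-40.5,339,0,0],[0.5,-40.5,339,0,0],[0.5,-40.5,339,0,0],[0.5,-40.5,339,40,0],[0.5,-40.5,339,75,0],[0.5,-40.5,339,90,0],[0.5,-40.5,339,90,0]]'
python3 -m crank '[[0.5,0,0,0,0],[0.5,0,0,0,0]]'
python3 look.py w14
python3 - <<'E'
from meas import *
f=dict(np.load("w14.npz")); d=f.pop("d"); P=cloud(d,f)
t=top(P,d,[.606,-.3517],.012,r=.03); print(t,totool([*t[0],.181]))
E
```

```text
time: 22.92
tool_pos: [0.6044, -0.3517, 0.2917]
tool_rot: [-3.133, 0.011, -0.001]
contact_force: [-1.1, -0.1, 0.0]
opening: 0.0687
grip_force: 0.0
time: 23.08
tool_pos: [0.6064, -0.3519, 0.3005]
tool_rot: [3.141, -0.001, 0.0]
contact_force: [-0.9, -0.3, 0.6]
opening: 0.0688
grip_force: 0.0
23.0833 [ 0.6064 -0.3519  0.3005] [ 3.1408e+00 -1.0000e-03  2.0000e-04] 0.06881208446255214
(array([ 0.6064, -0.3519]), 'diam', 0.0404, 'bbox mid', array([ 0.6067, -0.3521]), 'z', np.float64(0.0123), 'n', 1560) [ -0.39036971  -0.12944277 120.34011469]
```

```bash
python3 -m crank '[[0.5,0,0,30,0],[0.3,0,0,60,0],[0.3,0,0,88,0],[0.3,0,0,105,0],[0.3,0,0,114,0],[0.3,0,0,118,0],[0.3,0,0,119,0],[0.3,0,0,119,0]]'
python3 -m crank '[[0,0,0,0,0],[0,0,0,0,0],[-1,0,0,0,0],[-1,0,0,0,0],[-1,0,0,0,0],[-1,0,0,0,0],[-1,0,0,0,0],[-1,0,0,-10,0],[-1,0,0,-40,0],[-1,0,0,-80,0],[-1,0,0,-120,0],[-1,0,0,-120,0]]' 25
```

```text
time: 23.8
tool_pos: [0.6066, -0.3522, 0.1825]
tool_rot: [3.14, -0.002, 0.0]
contact_force: [-0.5, 0.1, 0.4]
opening: 0.0592
grip_force: 0.0
time: 24.8
tool_pos: [0.6073, -0.3527, 0.3109]
tool_rot: [3.133, -0.012, -0.0]
contact_force: [1.2, -0.6, 1.7]
opening: 0.0391
grip_force: 25.0
```

```bash
python3 -m crank '[[-1,40.4,-339.1,0,0],[-1,40.4,-339.1,0,0],[-1,40.4,-339.1,0,0],[-1,40.4,-339.1,0,0],[-1,40.4,-339.1,0,0],[-1,40.4,-339.1,0,0],[-1,40.4,-339.1,0,0],[-1,40.4,-339.1,0,0],[-1,40.4,-339.1,0,0],[-1,40.4,-339.1,8,0],[-1,40.4,-339.1,16,0],[-1,40.4,-339.1,18,0]]'
python3 -m crank '[[-1,0,0,0,0],[-1,0,0,0,0],[-1,0,0,0,0]]'
python3 look.py w15
python3 - <<'E'
from meas import *
im=cv2.imread("pics/w15.png")[200:400,200:430]; cv2.imwrite("pics/w15c.png",cv2.resize(im,None,fx=3,fy=3))
E
```

```text
time: 25.8
tool_pos: [0.6459, -0.0143, 0.2805]
tool_rot: [3.141, 0.003, -0.001]
contact_force: [-0.4, -0.3, -0.7]
opening: 0.0393
grip_force: 25.0
time: 26.05
tool_pos: [0.6465, -0.0143, 0.2828]
tool_rot: [3.141, -0.0, -0.002]
contact_force: [0.5, -0.1, -0.6]
opening: 0.0387
grip_force: 25.0
26.05 [ 0.6465 -0.0143  0.2828] [ 3.1414e+00 -2.0000e-04 -2.2000e-03] 0.03867960911407459
```

View pics/w15c.png

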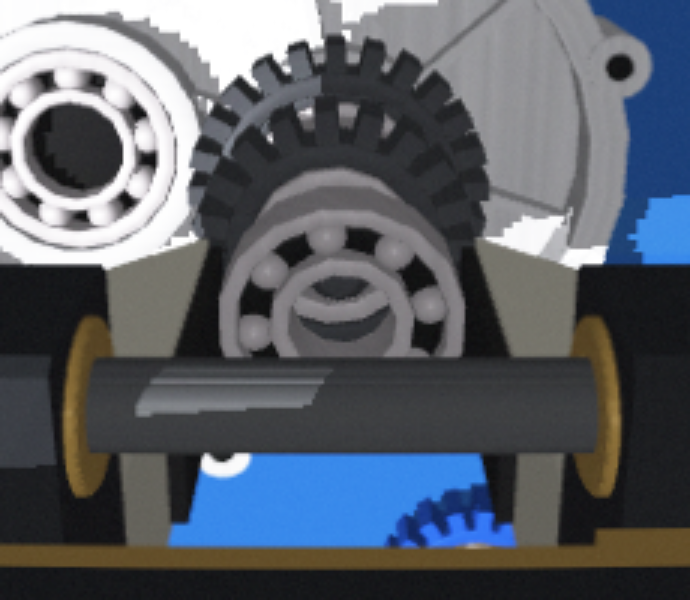

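Bearing over the shaft, slightly off in y (tool reads -0.0143); correct 1.3 mm and lower.

```bash
python3 -m crank '[[-1,0.1,-1.3,1,0],[-1,0.1,-1.3,3,0],[-1,0.1,-1.3,6,0],[-1,0.1,-1.3,9,0],[-1,0.1,-1.3,12,0],[-1,0.1,-1.3,15,0],[-1,0.1,-1.3,17,0],[-1,0.1,-1.3,18.5,0],[-1,0.1,-1.3,19.5,0],[-1,0.1,-1.3,19.5,0],[-1,0.1,-1.3,19.5,0]]'
```

```text
time: 27.02
tool_pos: [0.6466, -0.0116, 0.2631]
tool_rot: [3.141, 0.0, -0.0]
contact_force: [-0.2, -0.6, -1.1]
opening: 0.0388
grip_force: 25.0
```

```bash
python3 -m crank '[[-1,0,0.6,0,0],[-1,0,1.2,0.5,0],[-1,0,1.2,1,0],[-1,0,1.2,1,0],[-1,0,1.2,1,0]]'
python3 -m crank '[[-0.1,0,0,0,0],[0.2,0,0,0,0],[0.2,0,0,0,0],[0.2,0,0,0,0],[0.2,0,0,-20,0],[0.2,0,0,-50,0],[0.2,0,0,-90,0],[0.2,0,0,-120,0],[0.2,0,0,-130,0],[0.2,0,0,-130,0],[0.2,0,0,-130,0]]'
python3 look.py w16
python3 - <<'E'
from meas import *
f=dict(np.load("w16.npz")); d=f.pop("d"); P=cloud(d,f)
print(top(P,d,[.6466,-.0131],.092,tol=.003,r=.03))
r=np.hypot(P[...,0]-.6466,P[...,1]+.0131)
for sx in (-1,1):
  for sy in (-1,1):
    m=(d>0)&(r<.0195)&(r>.010)&(abs(P[...,2]-.092)<.004)&((P[...,0]-.6466)*sx>.002)&((P[...,1]+.0131)*sy>.002)
    print(sx,sy,np.median(P[m][:,2]),m.sum())
for n,p,z in [("tin",[.4283,-.0947],.045),("blue",[.5127,-.0516],.012)]: print(n,top(P,d,p,z,r=.035))
E
```

```text
time: 27.43
tool_pos: [0.6465, -0.0127, 0.2622]
tool_rot: [-3.142, 0.0, -0.0]
contact_force: [-0.3, -0.1, -0.3]
opening: 0.0389
grip_force: 25.0
time: 28.35
tool_pos: [0.6464, -0.0127, 0.3917]
tool_rot: [3.142, 0.0, -0.0]
contact_force: [-0.8, -0.0, -0.3]
opening: 0.0549
grip_force: 0.0
28.35 [ 0.6464 -0.0127  0.3917] [ 3.1415e+00  3.0000e-04 -2.0000e-04] 0.05493114862987399
(array([ 0.6466, -0.0118]), 'diam', 0.0404, 'bbox mid', array([ 0.6467, -0.0118]), 'z', np.float64(0.0923), 'n', 1541)
-1 -1 0.09203304734160242 218
-1 1 0.09208045274251322 244
1 -1 0.09213693512798832 253
1 1 0.0921925239733041 253Traceback (most recent call last):
  File "<stdin>", line 9, in <module>
  File "meas.py", line 10, in top
    i=1+np.argmax(s[1:,4]); q=P[l==i];
        ~~~~~~~~~^^^^^^^^^
    return _wrapfunc(a, 'argmax', axis=axis, out=out, **kwds)
    return bound(*args, **kwds)
ValueError: attempt to get argmax of an empty sequence
```

View pics/w16.png

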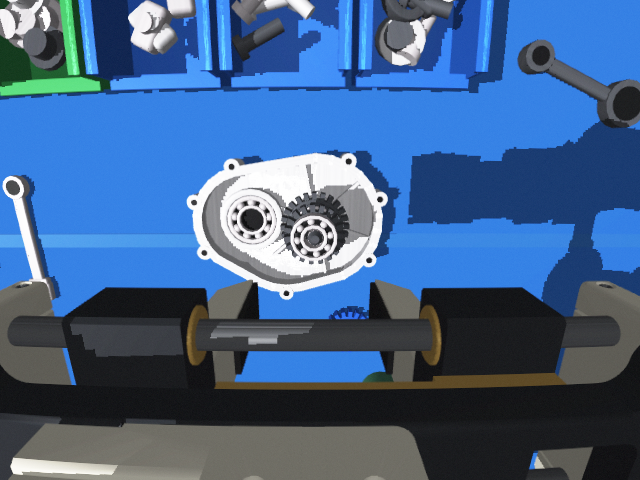

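The full stack is on the shaft: the bearing is at (314,237), flat, with its top at 0.092 as required (the bearing also read 0.0123 on the bench). The bystanders haven't moved and the gripper is clear.

```bash
python3 -c "
from cell import ticket
print(ticket.hand_in())"
```

```text
the job is handed in; nothing more can be done
None
```

The large gear, sleeve, small gear and bearing are on the layshaft in that order, each measured flat and at its seated height, and I handed the job in at about 28 s without touching the piston, tin or spanner.

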